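# Show the phone the back of a brake caliper

## Robot

A 6-joint arm with a two-finger parallel gripper is mounted at the origin on the work surface. World frame = base frame: x ahead of the robot, y to its left, z up, the work surface at z = 0. Lengths are in mm, angles in rad, forces in N, time in s.
With the tool pointing down it reaches from about 350 to 775 mm from the base axis. Payload 7.3 kg.
Tool frame: the origin (TCP) lies at the very end of the fingers, on their centre line; the grasp point (between the pads) lies 19 mm behind it; z points along the fingers, y is the line along which they close (so a half turn about z gives the same grasp; the last joint's range is limited). The gripper opens to 92 mm and grips with 3 to 60 N. Pads are 19 mm wide; open, the fingers measure 130 mm over their backs; the gripper's body (75 mm by 190 mm) begins 47 mm behind the grasp point.
Start: joints at [1.138, 0.342, 1.524, -0, 1.275, -0.146], TCP at [148.499, 503.58, 226.741] pointing down, gripper open.
Joint ranges: [-2.53, 2.53], [-0.77, 2.02], [0.04, 2.7], [-1, 4.14], [0.28, 2.66], [-3.11, 3.11]. Speed limits (rad/s): [2.57, 2.57, 3.14, 3.14, 3.14, 3.14].

## Interface

Orientations are given as [roll, pitch, yaw] about the fixed x, y, z axes, in that order (R = Rz(yaw) Ry(pitch) Rx(roll)).
In Python, from plant import get_obs, capture, close_job gives the robot as it stands. The module is installed in compiled form; this text tells all that it offers.
- The arm moves only by the shell command python3 -m handwheel 'ROWS'. ROWS is JSON, a list of rows, each a list of 3 entries, a list of its own where there are three numbers: the turn, a rotation vector about the tool's x, y, z in degrees, then the shift along the tool's x, y, z in m, then the opening, from 0 (shut) to 1 (fully open). A call has 1 to 12 rows; each row is the pose to reach, as a shift and turn from the pose commanded when the call began, along the tool's axes at that moment; what a row does not reach only later rows make up. A row lasts 1/10 s, in which the tool goes at most 50 mm and 8.59 degrees, less where a joint would pass 70% of its speed; a pose out of reach is approached as far as the arm can. A call with a gripper value outside its range is refused whole. The fingers move at their own pace and stop on an object; the grip force is fixed at half the most. Time passes only in rows, so rows that repeat a pose let the fingers close. It gives the time, the measured TCP pose, the force, the opening and the grip force at its end, in the units of the state.
- get_obs(): the state, without advancing time (a new reading comes with each control period).
- capture(name): name is "scene" or "side" or "wrist"; returns a dict with "image" (480x640x3 uint8, red, green, blue), "depth" (480x640 float32, mm along the optical axis (not along the pixel's ray), 0 where there is no reading), "fx", "fy", "cx", "cy" (pixels), "camera_from_world" (4x4, takes a point from world to camera coordinates). Camera axes: x right, y down, z forward; pixel columns grow to the right and rows downward; lengths in mm; the calibration is good to about 2 mm. A picture is of the moment at which its call begins.
- close_job(): hands the job in; it is judged then, once.
The state is a dict: "time": time; "joint_positions": joint angles; "dq": joint speeds; "tau": joint torques, N m; "tool_pos": TCP position; "tcp_rot": TCP orientation; "contact_force": force on the tool from outside, world axes, zero at the start; "moment": the same for the moment, N m; "grip_width": finger opening in mm; "finger_force": force on a finger pad.
Only numpy, scipy, OpenCV 4.12 (cv2) and the standard library are available. Lean on these libraries where they do the work, as an engineer would, in place of code of your own. Each camera call takes 0.05 s, during which the arm holds its last target. There are 200 camera calls.

## Task

Push the grey tray with the brake caliper along the rollers until it is fully home against the end stop. Then take the thumb wing on top of the round inspection mirror and turn the mirror until the phone on its little tripod would see the capped bleed nipple on the back of the caliper in the middle of the glass. The mirror springs back when let go, so finish while still holding the wing at that angle; keep off the glass, keep the caliper standing in its tray, and leave the other things on the bench where they are.

Things in the scene. Friction and masses are not known exactly. Their poses are not given: they have to be found in the camera images.
- track: Fixed roller section: side rails 223 mm over their outsides, 85 mm high; roller tops 64 mm above the bench. Origin on the bench under the middle of the bay (the tray's middle when home). Its y runs along the rollers away from the end stop: push towards -y. The stop's inner face is at y = -150 mm, its top 115 mm up; rollers reach y = +395 mm. Bay cheeks (tops 106 mm up) guide the last stretch.
- tray_centre (a point): Centre (half-way up) of the loose grey plastic tray: 300 mm long along its y (parallel to the track), 200 mm wide, 60 mm high, wall 4 mm. It rolls at under 3 N of push and carries the caliper; together about 2 kg. End walls at y = +150 and -150 mm. Home: y = 0 in the track's frame (end wall on the stop).
- caliper_centre (a point): Middle of the dark brake caliper (122 x 174 mm, 95 mm high) that stands loose in the tray, half-way up. Its own x axis points to its back (piston side), away from the robot; its top is 49 mm above this point and the tray floor 46 mm below.
- nipple (a point): The rubber dust cap (12 mm across, 14 mm long) on the slim bleed nipple that sticks out of the back of the caliper, high up, just left of the middle seen from the robot; this point is 3 mm inside the cap's end. (The wider bolt on a copper washer, lower down beside it, is the blanked hose port.)
- lens (a point): The rear camera lens of the phone, the front of the lens. The phone (152 x 73 mm, long side level) is clamped on a mini tripod that is fixed to the bench; the lens always looks straight at the mirror's spindle.
- mirror_face (a point): Centre of the round mirror glass (60 mm across, upright), on the mirror's vertical turning axis. The x axis of this frame is the outward normal of the glass, z is up. The glass stands in a black bezel 68 mm across on a sprung stalk on a fixed, weighted stand.
- wing (a point): Centre of the upright black thumb wing above the mirror, on the turning axis, 74 mm above the middle of the glass: 10 mm thick along the mirror's normal (the frame's x), 28 mm wide along y, 44 mm tall, 22 mm of it below this point; the bezel's top is 40 mm below it. Take it from above across the 10 mm and turn about the vertical.
- mirror (a joint): Turn of the mirror about its vertical axis, rad: 0 at rest (it looks nearly at the phone), growing clockwise as seen from above, free to 1.4. The stalk pulls it back to 0 with 0.12 N m per rad when let go.
- reflected (a point): The phone's line of sight as the mirror throws it: starts at the middle of the glass, its x axis is the line's direction after reflection (by the law of reflection, at the present mirror angle). The nipple shows in the middle of the glass when it lies on this x axis. Not solid.
- glass: The mirror glass itself, a disc 60 mm across on the mirror; origin on the bench below the turning axis. Not to be touched.
- extension_bar: Bystander, loose: chrome socket extension bar, 265 mm long, 21 mm thick, lying. Origin at its underside.
- wheel_chock: Bystander, loose: yellow plastic wheel chock, wedge 160 x 90 mm, 100 mm high. Origin at its underside.
- vent_brush: Bystander, loose: grey plastic interior vent brush, 180 mm long, 35 mm high, lying crosswise at the far front edge. Origin at its underside.
- cleaner_can: Bystander, loose: spray can, 58 mm across, 190 mm tall, upright. Origin at its underside.
- spanner: Bystander, loose: combination spanner, 190 mm long, 8 mm thick, lying. Origin at its underside.
- deep_socket: Bystander, loose: chrome deep socket, 26 mm across, 63 mm tall, upright. Origin at its underside.
- grease_tub: Bystander, loose: white grease tub, 84 mm across, 75 mm tall. Origin at its underside.
Mind the look-alikes: they are no part of the job. What is shaped like the part that bears mirror_face but green is not meant.

How it is judged:
By the outcome, as a careful person would: the job done as asked, in the order asked, and still so for the second after the job is handed in, while the arm keeps its last pose, push and grip.
It also fails if it takes over 42 s, if anything falls off the work surface, if the arm or the gripper's body presses on something with over 40 N, if the wrist force passes 120 N, or if a joint passes its speed limit or range.

## Working session

There is one attempt and no reset: what is moved stays moved. The work goes in short steps, Python scripts to look and compute and a shell command to move; the robot and the scene stay as the last step left them, time stands still between calls to the robot, and variables do not carry over. Pictures are saved under pics/ and viewed, at most 10 in all, crops included, and the job is handed in when it is done.

```bash
mkdir -p pics
cat > h.py <<'E'
import numpy as np,cv2
from plant import get_obs,capture
def snap(n,f):
    c=capture(n); cv2.imwrite(f'pics/{f}.png',c['image'][:,:,::-1]); np.savez(f'pics/{f}.npz',**c); return c
def load(f): return dict(np.load(f'pics/{f}.npz'))
def world(c):
    d=c['depth'];v,u=np.mgrid[:480,:640]
    P=np.stack([(u-c['cx'])/c['fx']*d,(v-c['cy'])/c['fy']*d,d,np.ones_like(d)],-1)
    W=(P@np.linalg.inv(c['camera_from_world']).T)[...,:3]; W[d==0]=np.nan; return W
E
python3 - <<'E'
from h import *
for n in('scene','side'):
    c=snap(n,n+'0'); print(n,np.linalg.inv(c['camera_from_world'])[:3].round(2).tolist(),c['fx'])
o=get_obs();print(o['tool_pos'],o['tcp_rot'],o['time'])
E
```

```text
scene [[0.3, 0.53, -0.8, 1363.32], [0.95, -0.15, 0.26, -230.96], [0.02, -0.84, -0.55, 678.98]] 441.75215789666476
side [[-0.97, -0.18, 0.15, 434.3], [-0.23, 0.73, -0.64, 849.3], [0.01, -0.66, -0.75, 1096.15]] 563.0978163028929
[148.33853692 503.2382892  226.12285521] [-3.14023861e+00 -1.89143368e-04  2.85482338e+00] 0.1
```

View pics/scene0.png

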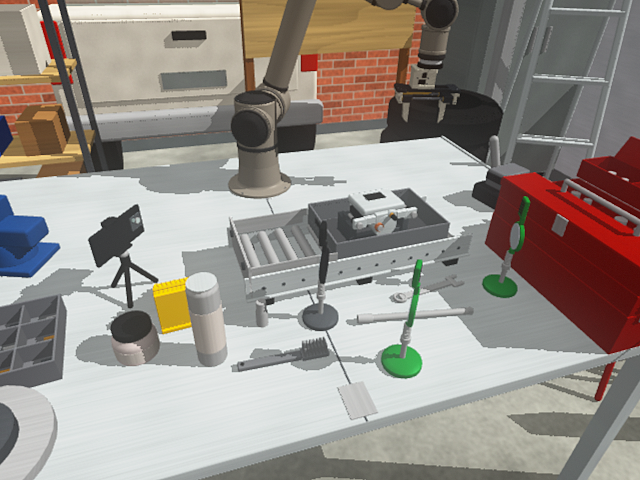

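View pics/side0.png

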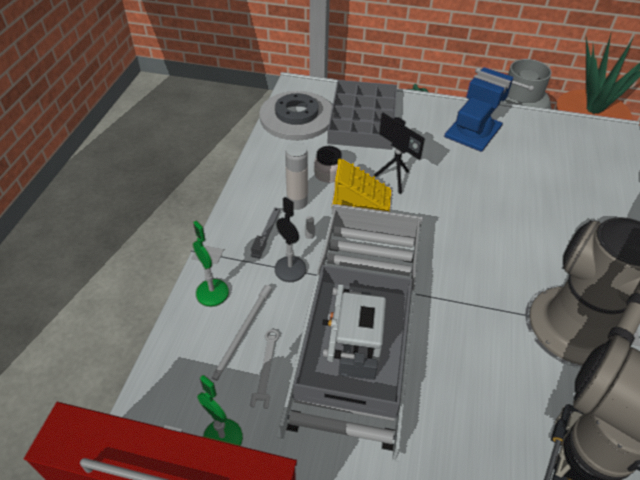

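The black mirror stands at scene (323,280) / side (289,230). The look-alikes are green mirrors at scene (403,320) and (505,250), side (208,260) and (215,410). The tray is at scene (380,225), the open rollers lie at -y, and the phone is at scene (118,235). Next: one close crop, plus measurements.

Run:
```python
from h import *
a=load('scene0');b=load('side0')
def crop(c,x,y,w,h): return cv2.resize(c['image'][y:y+h,x:x+w,::-1],(400,300),interpolation=cv2.INTER_CUBIC)
im=np.vstack([np.hstack([crop(a,80,200,100,75),crop(a,270,215,120,90)]),np.hstack([crop(a,335,180,100,75),crop(b,250,190,100,75)])])
cv2.imwrite('pics/crops.png',im)
W=world(b);S=world(a)
def reg(W,x0,x1,y0,y1,z0,z1):
    m=(W[...,0]>x0)&(W[...,0]<x1)&(W[...,1]>y0)&(W[...,1]<y1)&(W[...,2]>z0)&(W[...,2]<z1);return m
for n,p in dict(wing=(288,207),disc=(290,228),stopTL=(335,209),stopR=(420,216),trayfar=(370,284),traynearL=(302,383),traynearR=(397,412),trayfarL=(325,270),trayfarR=(410,282),calTop=(360,310),calnip=(331,321),railL=(300,365),railbotR=(404,400),tripod=(400,150),phone=(400,135)).items():
    print(n,W[p[1],p[0]].round(0))
for n,p in dict(wing=(323,240),glass=(322,262),nip=(385,225),phone=(118,235),lens=(135,216)).items():
    print('s',n,S[p[1],p[0]].round(0))
```

```text
wing [684.   7. 229.]
disc [679.  15. 171.]
stopTL [ 605. -136.  104.]
stopR [ 392. -266.    2.]
trayfar [481.  63.  87.]
traynearL [572. 330.  73.]
traynearR [378. 331.  43.]
trayfarL [585.  67. 111.]
trayfarR [396.  68. 127.]
calTop [486. 192. 164.]
calnip [539. 223. 150.]
railL [578. 321. 127.]
railbotR [367. 295.  29.]
tripod [ 477. -379.  124.]
phone [ 483. -389.  166.]
s wing [698.  -3. 212.]
s glass [711.  -8. 171.]
s nip [539. 210. 116.]
s phone [ 489. -392.  161.]
s lens [ 441. -357.  176.]
```

View pics/crops.png

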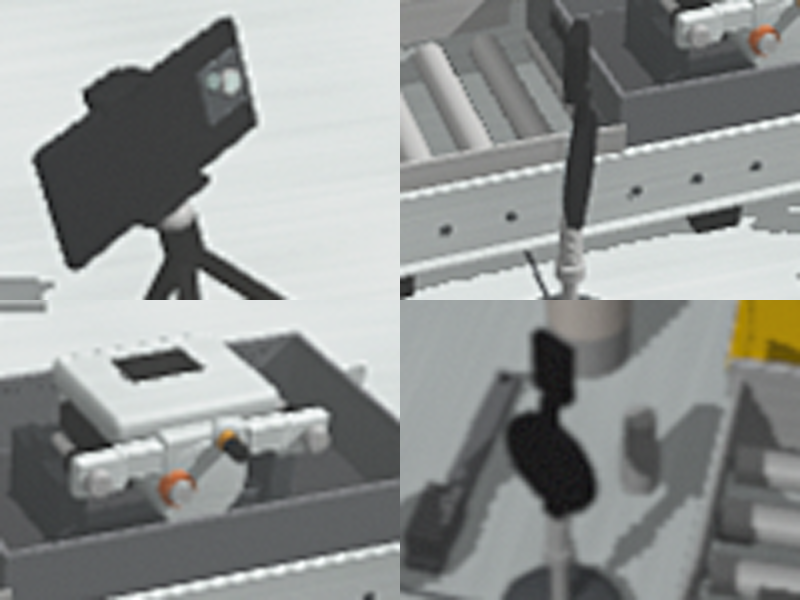

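Crops: the phone's lens cluster is at about scene (137,220). The dark nipple cap with its orange ring is at scene (394,216), with the wider copper-washer bolt below it at (380,226). The mirror is black, with its wing on top. Next, fit the track and tray.

Run:
```python
from h import *
a=load('scene0');b=load('side0')
W=world(b);S=world(a)
P=np.vstack([W.reshape(-1,3),S.reshape(-1,3)]);P=P[~np.isnan(P).any(1)]
def sel(P,x0,x1,y0,y1,z0,z1): return P[(P[:,0]>x0)&(P[:,0]<x1)&(P[:,1]>y0)&(P[:,1]<y1)&(P[:,2]>z0)&(P[:,2]<z1)]
for nm,Q in(('side',W),('scene',S)):
    Q=Q.reshape(-1,3);Q=Q[~np.isnan(Q).any(1)]
    print(nm)
    # outer rail face far (scene sees), tops
    q=sel(Q,570,650,-150,420,20,78); 
    if len(q)>50: print('farface',len(q),np.polyfit(q[:,1],q[:,0],1),np.percentile(q[:,1],[1,99]))
    q=sel(Q,340,650,-260,500,109,119);print('z115', len(q),np.percentile(q,[2,50,98],axis=0).round(0).tolist())
    for y in range(-200,460,30):
        q=sel(Q,330,650,y,y+30,60,135)
        h=[sel(q,x,x+15,-999,999,0,999) for x in range(345,645,15)]
        print(y,[int(np.percentile(k[:,2],95)) if len(k)>3 else 0 for k in h])
```

```text
side
farface 1675 [-1.87495250e-02  5.84929805e+02] [-137.20899772  413.65445192]
z115 1084 [[392.0, -145.0, 109.0], [483.0, 66.0, 114.0], [603.0, 363.0, 119.0]]
-200 [0, 0, 0, 0, 0, 0, 0, 0, 0, 0, 0, 0, 0, 0, 0, 0, 0, 0, 0, 0]
-170 [0, 0, 0, 116, 117, 115, 117, 115, 116, 115, 117, 114, 116, 115, 114, 114, 0, 0, 0, 0]
-140 [0, 0, 0, 109, 112, 115, 110, 113, 113, 114, 115, 116, 115, 115, 116, 115, 118, 116, 0, 0]
-110 [0, 0, 87, 108, 66, 67, 65, 65, 65, 66, 68, 66, 66, 66, 68, 68, 67, 108, 0, 0]
-80 [0, 0, 89, 109, 67, 67, 67, 66, 67, 66, 67, 69, 69, 67, 68, 68, 67, 111, 0, 0]
-50 [0, 0, 87, 108, 67, 68, 67, 66, 66, 66, 67, 66, 66, 67, 65, 64, 103, 108, 0, 0]
-20 [0, 0, 88, 108, 67, 68, 66, 69, 67, 67, 67, 67, 67, 67, 67, 66, 106, 107, 0, 0]
10 [0, 0, 107, 109, 0, 0, 0, 0, 0, 0, 0, 0, 0, 0, 0, 0, 110, 109, 0, 0]
40 [0, 0, 109, 126, 125, 124, 125, 124, 125, 124, 125, 125, 124, 125, 125, 126, 126, 108, 0, 0]
70 [0, 0, 88, 127, 72, 72, 72, 73, 73, 72, 81, 72, 71, 118, 72, 96, 127, 89, 0, 0]
100 [0, 0, 88, 127, 72, 72, 71, 0, 0, 134, 0, 0, 0, 72, 72, 73, 127, 89, 0, 0]
130 [0, 0, 88, 126,
[... 2091 characters left out ...]
3, 133, 0, 123, 122, 85, 0, 0]
190 [0, 0, 0, 0, 0, 0, 0, 68, 68, 0, 81, 81, 132, 128, 0, 123, 121, 82, 0, 0]
220 [0, 0, 0, 0, 0, 0, 0, 0, 0, 0, 0, 0, 132, 0, 0, 123, 120, 85, 0, 0]
250 [0, 0, 0, 0, 0, 0, 0, 0, 0, 98, 104, 0, 134, 0, 0, 123, 120, 0, 0, 0]
280 [0, 0, 123, 0, 0, 0, 0, 0, 0, 108, 102, 0, 133, 0, 0, 122, 109, 0, 0, 0]
310 [0, 0, 122, 0, 0, 0, 0, 69, 69, 69, 69, 0, 0, 0, 0, 122, 85, 0, 0, 0]
340 [0, 0, 121, 122, 122, 122, 121, 122, 122, 122, 122, 122, 123, 123, 124, 123, 85, 0, 0, 0]
370 [0, 0, 0, 0, 0, 0, 0, 0, 0, 0, 0, 0, 0, 64, 64, 0, 84, 0, 0, 0]
400 [0, 84, 82, 0, 0, 0, 0, 0, 0, 0, 0, 0, 0, 0, 0, 0, 84, 0, 0, 0]
430 [0, 0, 0, 0, 0, 0, 0, 0, 0, 0, 0, 0, 0, 0, 0, 0, 0, 0, 0, 0]
```

```bash
python3 - <<'E'
from h import *
for nm in('scene0','side0'):
    Q=world(load(nm)).reshape(-1,3);Q=Q[~np.isnan(Q).any(1)]
    def s(x0,x1,y0,y1,z0,z1): return Q[(Q[:,0]>x0)&(Q[:,0]<x1)&(Q[:,1]>y0)&(Q[:,1]<y1)&(Q[:,2]>z0)&(Q[:,2]<z1)]
    th=-0.04
    R=lambda q: np.c_[q[:,0]-th*q[:,1], q[:,1]+th*q[:,0]]  # u across, v along
    q=s(345,640,20,400,119,129); r=R(q); print(nm,'rim u',np.percentile(r[:,0],[1,99]),'v',np.percentile(r[:,1],[1,99]))
    k=q[(r[:,1]>np.percentile(r[:,1],99)-10)];print('slope near end dy/dx',np.polyfit(k[:,0],k[:,1],1))
    q=s(345,640,-220,-100,111,119); r=R(q); print('stop u',np.percentile(r[:,0],[1,99]),'v',np.percentile(r[:,1],[1,50,99]),np.polyfit(q[:,0],q[:,1],1))
    q=s(345,640,-140,440,80,91); r=R(q);print('rail u',np.percentile(r[:,0],[1,99]),'v',np.percentile(r[:,1],[1,99]))
    q=s(620,780,-60,60,206,250);print('wing',len(q),np.percentile(q,[2,50,98],axis=0).round(0).tolist());
    q=s(620,780,-60,60,130,197);print('bezel',len(q),q.mean(0).round(0),np.percentile(q,[2,50,98],axis=0).round(0).tolist());
    if len(q)>50:
        for lab,qq in(('wing',s(620,780,-60,60,206,250)),('bez',q)):
            w,v=np.linalg.eigh(np.cov(qq.T));print(lab,w.round(1),v[:,0].round(3))
    q=s(420,560,-460,-300,120,230);w,v=np.linalg.eigh(np.cov(q.T));print('phone',len(q),q.mean(0).round(0),w.round(0),v[:,0].round(3),np.percentile(q,[2,98],axis=0).round(0).tolist())
c=load('scene0');W=world(c)
print('lens',W[214:227:2,130:146:3].round(0).tolist())
print('nip',[(u,v,W[v,u].round(0).tolist()) for v in(212,214,216,218) for u in(390,392,394,396)])
im=cv2.resize(c['image'][205:235,120:160,::-1],(800,600),interpolation=cv2.INTER_CUBIC)
E
python3 -m handwheel '[[[0,0,0],[0,0,0],0]]'
```

```text
scene0 rim u [394.949708   597.46193684] v [ 40.32195195 341.21837495]
slope near end dy/dx [3.82537065e-02 3.38669526e+02]
stop u [384.14039661 607.58010557] v [-164.70696687 -161.75171833 -158.33788857] [ 4.12703719e-02 -1.62388158e+02]
rail u [388.752594  609.3557508] v [-155.15464676  395.28633558]
wing 155 [[678.0, -10.0, 207.0], [696.0, -4.0, 229.0], [701.0, 8.0, 244.0]]
bezel 254 [702.  -2. 163.] [[672.0, -15.0, 132.0], [704.0, -4.0, 164.0], [720.0, 18.0, 193.0]]
wing [ 10.   48.9 144.9] [0.649 0.758 0.064]
bez [  8.2 204.6 313.5] [0.555 0.828 0.076]
phone 1888 [ 491. -394.  164.] [   6.  550. 1807.] [0.583 0.812 0.025] [[427.0, -435.0, 123.0], [544.0, -349.0, 202.0]]
side0 rim u [396.51772315 596.15951111] v [ 40.45170521 342.15876509]
slope near end dy/dx [4.03860008e-02 3.39507996e+02]
stop u [388.65761883 605.7730386 ] v [-166.70995299 -159.58022    -153.21538048] [ 3.77822837e-02 -1.58430888e+02]
rail u [385.47848873 608.1020704 ] v [-159.71805179  402.8595705 ]
wing 173 [[674.0, -4.0, 208.0], [686.0, 5.0, 230.0], [701.0, 11.0, 246.0]]
bezel 378 [688.   9. 160.] [[661.0, 
[... 1285 characters left out ...]
(390, 212, [538.0, 220.0, 151.0]), (392, 212, [535.0, 226.0, 148.0]), (394, 212, [535.0, 232.0, 147.0]), (396, 212, [532.0, 239.0, 145.0]), (390, 214, [539.0, 220.0, 146.0]), (392, 214, [546.0, 221.0, 150.0]), (394, 214, [546.0, 226.0, 149.0]), (396, 214, [533.0, 239.0, 140.0]), (390, 216, [541.0, 219.0, 142.0]), (392, 216, [548.0, 220.0, 146.0]), (394, 216, [555.0, 222.0, 149.0]), (396, 216, [556.0, 227.0, 149.0]), (390, 218, [539.0, 221.0, 134.0]), (392, 218, [554.0, 218.0, 143.0]), (394, 218, [554.0, 223.0, 143.0]), (396, 218, [555.0, 228.0, 143.0])]
time: 0.2
tool_pos: [148.4, 503.4, 226.3]
tcp_rot: [-3.141, -0.0, 2.855]
contact_force: [0.4, -0.6, -0.1]
grip_width: 87.4
finger_force: 0.0
```

```bash
python3 -m handwheel '[[[0,0,8],[-0.03,0,0],0],[[0,0,16],[-0.07,0,0],0],[[0,0,24],[-0.11,-0.001,0],0],[[0,0,32],[-0.15,-0.002,0],0],[[0,0,40],[-0.19,-0.003,0],0],[[0,0,48],[-0.23,-0.004,0],0],[[0,0,56],[-0.27,-0.005,0],0],[[0,0,64],[-0.31,-0.005,0],0],[[0,0,71.3],[-0.346,-0.005,0],0],[[0,0,71.3],[-0.346,-0.005,0.03],0],[[0,0,71.3],[-0.346,-0.005,0.05],0],[[0,0,71.3],[-0.346,-0.005,0.05],0]]'
```

```text
time: 1.4
tool_pos: [477.6, 399.6, 173.2]
tcp_rot: [-3.135, 0.004, 1.61]
contact_force: [0.7, -0.4, 0.0]
grip_width: 0.4
finger_force: 0.0
```

```bash
python3 -m handwheel '[[[0,0,0],[0,0.002,0.04],0],[[0,0,0],[0,0.002,0.081],0],[[0,0,0],[-0.01,0.002,0.081],0],[[0,0,0],[-0.02,0.002,0.081],0],[[0,0,0],[-0.026,0.002,0.081],0],[[0,0,0],[-0.030,0.002,0.081],0],[[0,0,0],[-0.034,0.002,0.081],0],[[0,0,0],[-0.040,0.002,0.081],0],[[0,0,0],[-0.048,0.002,0.081],0],[[0,0,0],[-0.058,0.002,0.081],0],[[0,0,0],[-0.068,0.002,0.081],0],[[0,0,0],[-0.078,0.002,0.081],0]]'
python3 -m handwheel '[[[0,0,0],[-0.01,0,0],0],[[0,0,0],[-0.02,0,0],0],[[0,0,0],[-0.03,0,0],0],[[0,0,0],[-0.04,0,0],0],[[0,0,0],[-0.05,0,0],0],[[0,0,0],[-0.06,0,0],0],[[0,0,0],[-0.07,0,0],0],[[0,0,0],[-0.08,0,0],0],[[0,0,0],[-0.09,0,0],0],[[0,0,0],[-0.1,0,0],0],[[0,0,0],[-0.109,0,0],0],[[0,0,0],[-0.117,0,0],0]]'
```

```text
time: 2.6
tool_pos: [484.0, 322.0, 95.6]
tcp_rot: [-3.141, 0.0, 1.61]
contact_force: [0.7, 2.3, 1.4]
grip_width: 0.3
finger_force: 1.4
time: 3.8
tool_pos: [488.6, 205.2, 95.6]
tcp_rot: [-3.141, 0.0, 1.61]
contact_force: [0.8, 2.0, -0.2]
grip_width: 0.6
finger_force: 1.2
```

```bash
python3 -m handwheel '[[[0,0,0],[-0.006,0,0],0],[[0,0,0],[-0.011,0,0],0],[[0,0,0],[-0.015,0,0],0],[[0,0,0],[-0.019,0,0],0],[[0,0,0],[-0.022,0,0],0],[[0,0,0],[-0.025,0,0],0],[[0,0,0],[-0.027,0,0],0],[[0,0,0],[-0.028,0,0],0]]'
for i in 1 2 3; do python3 -m handwheel '[[[0,0,0],[-0.001,0,0],0],[[0,0,0],[-0.002,0,0],0],[[0,0,0],[-0.002,0,0],0]]' | egrep 'pos|contact'; done
```

```text
time: 4.6
tool_pos: [489.7, 178.0, 95.6]
tcp_rot: [-3.141, 0.0, 1.61]
contact_force: [-0.3, 1.5, -0.8]
grip_width: 0.1
finger_force: 0.8
tool_pos: [489.9, 176.0, 95.7]
contact_force: [-0.2, 0.3, 0.3]
tool_pos: [490.0, 174.0, 95.7]
contact_force: [0.5, 0.8, -0.0]
tool_pos: [490.1, 172.3, 95.7]
contact_force: [-0.4, 2.4, -1.1]
```

```bash
for i in 1 2 3 4; do python3 -m handwheel '[[[0,0,0],[-0.001,0,0],0],[[0,0,0],[-0.001,0,0],0],[[0,0,0],[-0.001,0,0],0]]' | egrep 'time|pos|contact'; done
```

```text
time: 5.8
tool_pos: [490.1, 172.3, 95.8]
contact_force: [0.1, 7.2, -1.0]
time: 6.1
tool_pos: [490.1, 172.3, 95.8]
contact_force: [1.4, 12.4, -1.9]
time: 6.4
tool_pos: [490.1, 172.3, 95.8]
contact_force: [0.4, 16.9, -2.3]
time: 6.7
tool_pos: [490.1, 172.3, 95.9]
contact_force: [-1.2, 22.2, -3.0]
```

```bash
python3 -m handwheel '[[[0,0,0],[0.002,0,0],0],[[0,0,0],[0.006,0,0],0],[[0,0,0],[0.014,0,0],0],[[0,0,0],[0.02,0,-0.02],0],[[0,0,0],[0.03,0,-0.06],0],[[0,0,0],[0.03,0,-0.11],0],[[0,0,0],[0.03,0,-0.16],0],[[0,0,0],[0.03,0,-0.21],0.2],[[0,0,0],[0.03,0,-0.25],0.3],[[0,0,0],[0.03,0,-0.28],0.4],[[0,0,0],[0.03,0,-0.28],0.4]]'
python3 - <<'E'
from h import *
c=snap('wrist','w1');s=snap('scene','scene1');snap('side','side1')
M=np.linalg.inv(c['camera_from_world']);print(M[:3].round(2).tolist(),c['fx'])
im=np.vstack([c['image'],])
cv2.imwrite('pics/w1s1.png',np.hstack([cv2.resize(c['image'],(400,300)),cv2.resize(s['image'],(400,300))])[:,:,::-1])
E
```

```text
time: 7.8
tool_pos: [490.2, 198.3, 380.6]
tcp_rot: [3.133, -0.001, 1.61]
contact_force: [-0.2, 0.4, -1.1]
grip_width: 28.2
finger_force: 0.0
[[1.0, 0.03, 0.02, 485.54], [0.04, -0.96, -0.29, 276.79], [0.01, 0.29, -0.96, 539.49]] 365.80419679509976
```

View pics/w1s1.png

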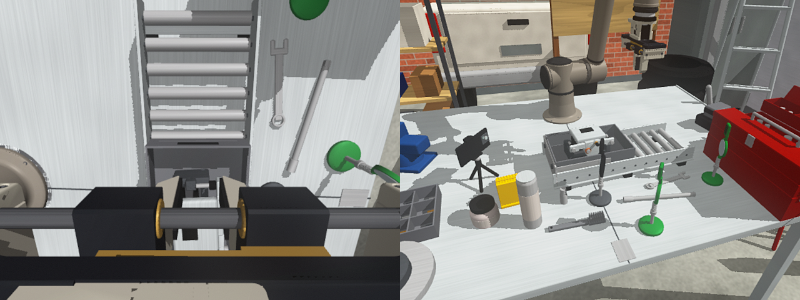

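Wrist view: the tray is now at the -y end and the rollers are clear behind it. The scene view agrees, with the mirror standing in front of it. Next, move the wrist camera over the nipple and mirror.

```bash
python3 -m handwheel '[[[0,0,0],[-0.04,0.016,0],0.6],[[0,0,0],[-0.08,0.032,0],0.8],[[0,0,0],[-0.12,0.048,0],0.9],[[0,0,0],[-0.16,0.064,0],0.9],[[0,0,0],[-0.2,0.08,0],0.9],[[0,0,0],[-0.24,0.096,0],0.9],[[0,0,0],[-0.272,0.109,0],0.9],[[0,0,0],[-0.272,0.109,0],0.9],[[0,0,0],[-0.272,0.109,0],0.9]]'
python3 - <<'E'
from h import *
c=snap('wrist','w2');s=load('scene0');t=load('side1')
u=cv2.resize(s['image'][200:245,110:170],(400,300),interpolation=cv2.INTER_CUBIC)
v=cv2.resize(t['image'][190:265,250:350],(400,300),interpolation=cv2.INTER_CUBIC)
cv2.imwrite('pics/w2s.png',np.vstack([np.hstack([u,v]),c['image'][0:300,0:800] if 0 else cv2.copyMakeBorder(c['image'][:300],0,0,0,160,0)])[:,:,::-1])
E
```

```text
time: 8.85
tool_pos: [608.4, -69.8, 373.5]
tcp_rot: [-3.138, -0.001, 1.609]
contact_force: [0.5, 0.5, 0.1]
grip_width: 82.5
finger_force: 0.0
```

View pics/w2s.png

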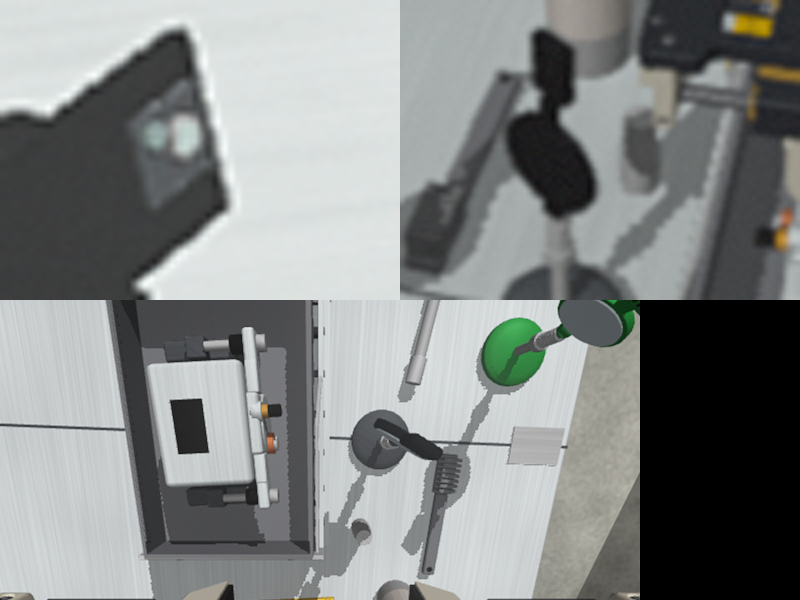

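Wrist view (full-image px): nipple cap at about (273,110), copper-washer bolt (272,143), wing and bezel between (378,123) and (442,155). The phone module shows a dark teal lens at scene (133,220) and a bright disc at (138,220).

Run:
```python
from h import *
c=load('w2');t=load('side0');s=load('scene0');W=world(c)
print('cap',[(u,v,W[v,u].round(0).tolist()) for v in(107,110,113) for u in(262,266,270,274,278)])
Q=W.reshape(-1,3);Q=Q[~np.isnan(Q).any(1)]
def sl(x0,x1,y0,y1,z0,z1): return Q[(Q[:,0]>x0)&(Q[:,0]<x1)&(Q[:,1]>y0)&(Q[:,1]<y1)&(Q[:,2]>z0)&(Q[:,2]<z1)]
top=sl(640,740,-50,60,245,275)
for z in range(130,275,8):
    q=sl(640,740,-50,60,z,z+8)
    if len(q)>5: print(z,len(q),q.mean(0).round(1),q.min(0).round(0),q.max(0).round(0))
zt=np.percentile(sl(640,740,-50,60,200,290)[:,2],97);q=sl(640,740,-50,60,zt-5,zt+5)
r=cv2.minAreaRect(q[:,:2].astype(np.float32));print('wingtop',zt,r)
w,v=np.linalg.eigh(np.cov(q[:,:2].T));print(w,v[:,0],np.degrees(np.arctan2(*v[::-1,0])))
q=sl(480,620,-60,110,60,175);q=q[q[:,0]>0]
# tray rim
for z0,z1,n in((119,129,'rim'),(111,118,'stop')):
    q=sl(360,640,-200,160,z0,z1);rr=np.c_[q[:,0]+.04*q[:,1],q[:,1]-.04*q[:,0]];print(n,np.percentile(rr,[1,50,99],axis=0).round(1).tolist())
# bright lens features: world positions from scene & side via phone plane
def plane(c,x0,x1,y0,y1,mask):
    pass
A=cv2.resize(s['image'][205:235,120:160],(400,300),interpolation=cv2.INTER_CUBIC)
B=cv2.resize(t['image'][120:165,385:445],(400,300),interpolation=cv2.INTER_CUBIC)
C=cv2.resize(c['image'][90:150,240:320],(400,300),interpolation=cv2.INTER_CUBIC)
D=cv2.resize(c['image'][105:180,360:460],(400,300),interpolation=cv2.INTER_CUBIC)
cv2.imwrite('pics/c3.png',np.vstack([np.hstack([A,B]),np.hstack([C,D])])[:,:,::-1])
```

```text
cap [(262, 107, [545.0, 29.0, 150.0]), (266, 107, [549.0, 29.0, 151.0]), (270, 107, [553.0, 29.0, 150.0]), (274, 107, [557.0, 29.0, 151.0]), (278, 107, [561.0, 29.0, 151.0]), (262, 110, [545.0, 26.0, 151.0]), (266, 110, [549.0, 26.0, 151.0]), (270, 110, [553.0, 26.0, 152.0]), (274, 110, [557.0, 26.0, 151.0]), (278, 110, [561.0, 26.0, 150.0]), (262, 113, [545.0, 23.0, 152.0]), (266, 113, [549.0, 23.0, 152.0]), (270, 113, [553.0, 23.0, 149.0]), (274, 113, [557.0, 24.0, 149.0]), (278, 113, [560.0, 24.0, 147.0])]
130 29 [ 6.824e+02 -5.000e-01  1.338e+02] [659. -14. 130.] [708.  14. 138.]
138 35 [683.4  -1.  141.9] [657. -15. 138.] [710.  15. 146.]
146 55 [675.    5.1 149.9] [656. -15. 146.] [710.  23. 154.]
154 67 [667.5  10.7 158.1] [656. -15. 154.] [713.  22. 162.]
162 96 [664.2  14.1 166.5] [659. -13. 162.] [707.  21. 170.]
170 154 [669.4  12.  174.6] [662.   3. 170.] [677.  19. 178.]
178 80 [676.4  10.2 180. ] [671.   6. 178.] [684.  14. 182.]
202 35 [677.3   1.  207.1] [672.  -9. 202.] [691.   9. 210.]
210 45 [6.773e+02 5.000e-01 2.143e+02] [672. -10. 211.] [691.   9. 218.]
218 42 [6.779e+02 5.000e-01 2.225e+02] [672. -10. 218.] [692.   9. 226.]
226 48 [676.7   1.1 229.9] [672.  -9. 226.] [691.   9. 233.]
234 142 [682.   -0.  239.4] [672. -10. 234.] [698.  10. 242.]
242 392 [6.846e+02 2.000e-01 2.434e+02] [673.  -9. 242.] [697.   9. 246.]
wingtop 244.6563116041049 ((684.94921875, 0.10709285736083984), (10.539928436279297, 27.944353103637695), 62.84144973754883)
[ 8.04813587 61.15567433] [-0.47457688 -0.88021405] -118.33180460856866
rim [[393.7, -157.1], [462.7, -25.8], [593.7, 103.7]]
stop [[386.0, -163.1], [436.6, -153.3], [602.5, 105.0]]
```

View pics/c3.png

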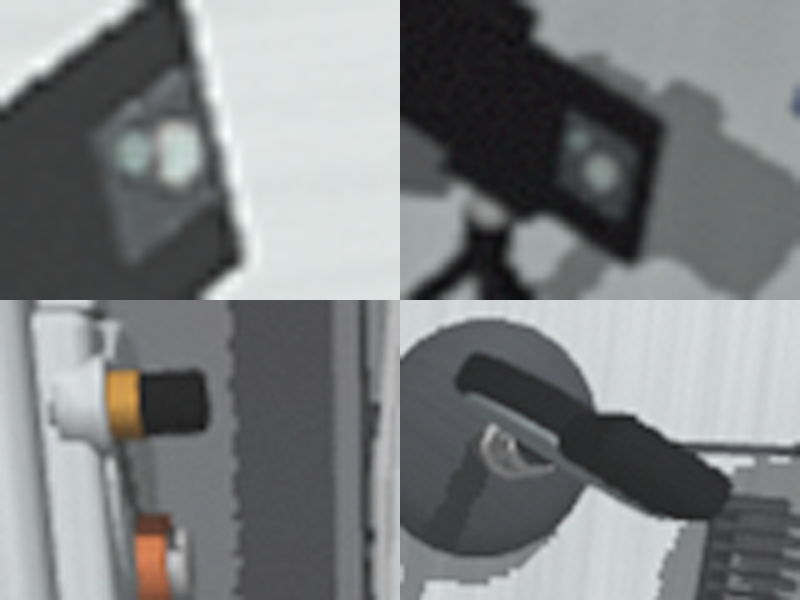

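Close crops: the big bright lens is at scene (137.8,220.5) / side (415,145.8). The cap is clear of the washer bolt, with its end at wrist px x≈281.6. The wing top is sharp.

Run:
```python
from h import *
Ps=[];uv=[]
for f,p in(('scene0',(137.8,220.5)),('side0',(415,145.8))):
    c=load(f);K=np.array([[c['fx'],0,c['cx']],[0,c['fy'],c['cy']],[0,0,1]]);Ps.append(K@c['camera_from_world'][:3]);uv.append(np.array(p,float).reshape(2,1))
L=cv2.triangulatePoints(Ps[0],Ps[1],uv[0],uv[1]);L=(L[:3]/L[3]).ravel();print('lens',L,world(load('side0'))[145,415])
M=np.array([685,0.]);N=np.array([561,26.5])
a=lambda d:np.degrees(np.arctan2(d[1],d[0]))%360
l,n=a(L[:2]-M),a(N-M);print(l,n,'normal',(l+n)/2,'yaw',(l+n)/2-270+180,'dist',np.hypot(*(N-M)))
o=get_obs();print(o['tool_pos'],o['tcp_rot'],o['joint_positions'])
```

```text
lens [ 439.40584054 -353.98361998  164.19584119] [ 439.4099127  -350.78565451  170.50121504]
235.2470514523851 167.93680214839065 normal 201.59192680038788 yaw 111.59192680038788 dist 126.80003943217052
[608.25359296 -68.88011852 374.32340787] [-3.13899384e+00 -1.22346709e-03  1.61018030e+00] [-2.38139512e-01  4.63168147e-01  9.42225562e-01  4.71293727e-04
  1.73903350e+00 -2.77446822e-01]
```

```bash
python3 -m handwheel '[[[0,0,-8],[0.013,0.016,0],1],[[0,0,-16],[0.026,0.032,0],1],[[0,0,-24],[0.04,0.048,0],1],[[0,0,-32],[0.053,0.064,0],1],[[0,0,-40],[0.066,0.079,0.02],1],[[0,0,-48],[0.066,0.079,0.04],1],[[0,0,-56],[0.066,0.079,0.06],1],[[0,0,-59.8],[0.066,0.079,0.08],1],[[0,0,-59.8],[0.066,0.079,0.095],1],[[0,0,-59.8],[0.066,0.079,0.095],1],[[0,0,-59.8],[0.066,0.079,0.095],1]]'
```

```text
time: 10.0
tool_pos: [684.7, 1.0, 281.3]
tcp_rot: [3.141, -0.0, 2.655]
contact_force: [-0.1, -0.0, 0.7]
grip_width: 91.5
finger_force: 0.0
```

```bash
python3 -m handwheel '[[[0,0,0],[0,-0.001,0.03],1],[[0,0,0],[0,-0.001,0.055],1],[[0,0,0],[0,-0.001,0.071],1],[[0,0,0],[0,-0.001,0.071],0.5],[[0,0,0],[0,-0.001,0.071],0.3],[[0,0,0],[0,-0.001,0.071],0.25]]'; python3 -m handwheel '[[[0,0,0],[0,0,0],0.2],[[0,0,0],[0,0,0],0.15],[[0,0,0],[0,0,0],0.1],[[0,0,0],[0,0,0],0],[[0,0,0],[0,0,0],0],[[0,0,0],[0,0,0],0]]'
```

```text
time: 10.6
tool_pos: [685.4, -1.0, 211.9]
tcp_rot: [3.14, 0.003, 2.654]
contact_force: [0.4, -0.8, -0.1]
grip_width: 72.3
finger_force: 0.0
time: 11.2
tool_pos: [684.5, -1.2, 209.7]
tcp_rot: [3.142, -0.0, 2.654]
contact_force: [0.8, 0.4, 0.5]
grip_width: 24.3
finger_force: 0.0
```

```bash
python3 -m handwheel '[[[0,0,0],[0,0,0],0],[[0,0,0],[0,0,0],0],[[0,0,0],[0,0,0],0],[[0,0,0],[0,0,0],0],[[0,0,0],[0,0,0],0]]'; python3 -c "
from plant import get_obs
o=get_obs();print(o['moment'],o['contact_force'],o['tcp_rot'])"
```

```text
time: 11.7
tool_pos: [685.1, 0.1, 209.7]
tcp_rot: [3.139, 0.001, 2.655]
contact_force: [3.2, 4.2, -1.0]
grip_width: 9.8
finger_force: 30.0
[ 0.46335605 -0.37153038 -0.02885652] [ 3.24631714  4.18504561 -1.00977663] [3.13943997e+00 5.82022769e-04 2.65491606e+00]
```

```bash
python3 -m handwheel '[[[0,0,3],[0,0.001,0],0],[[0,0,8],[0,0.001,0],0],[[0,0,13],[0,0.001,0],0],[[0,0,18],[0,0.001,0],0],[[0,0,23],[0,0.001,0],0],[[0,0,28],[0,0.001,0],0],[[0,0,33],[0,0.001,0],0],[[0,0,37],[0,0.001,0],0],[[0,0,40],[0,0.001,0],0],[[0,0,40.5],[0,0.001,0],0],[[0,0,40.5],[0,0.001,0],0],[[0,0,40.5],[0,0.001,0],0]]'
python3 - <<'E'
from h import *
o=get_obs();print(o['moment'],np.degrees(o['tcp_rot'][2]))
c=snap('wrist','w3');s=snap('scene','s3');t=snap('side','t3')
W=world(c)
f=lambda i:cv2.resize(i['image'],(400,300))
cv2.imwrite('pics/v4.png',np.vstack([np.hstack([f(c),f(s)]),np.hstack([cv2.resize(s['image'][180:300,260:420],(400,300)),cv2.resize(t['image'][170:320,240:440],(400,300))])])[:,:,::-1])
E
```

```text
time: 12.9
tool_pos: [685.7, 0.6, 209.7]
tcp_rot: [3.14, -0.0, 1.949]
contact_force: [3.9, 3.2, -1.0]
grip_width: 9.7
finger_force: 30.0
[ 0.37382269 -0.47837185  0.06719239] 111.67273820092535
```

View pics/v4.png

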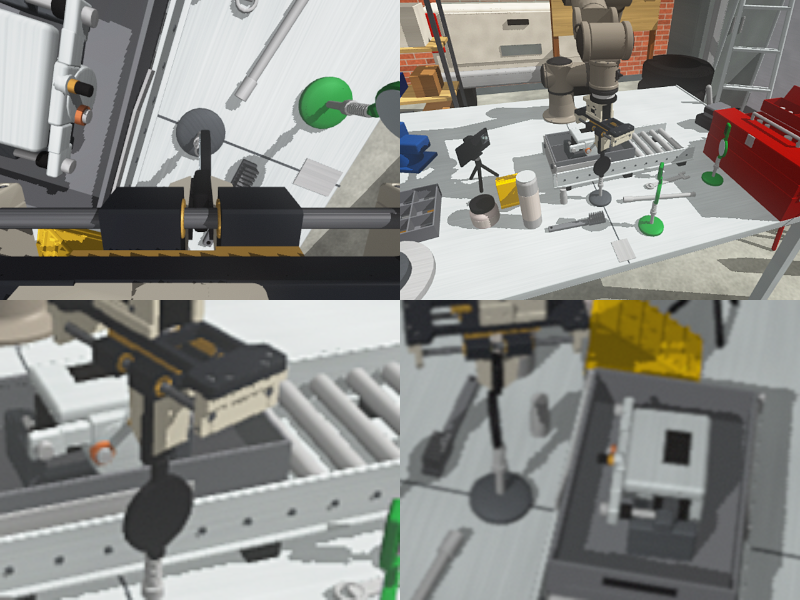

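The wing is held, the caliper stands in its tray, and the cap is visible at wrist (~134,140). Last numeric check: cap position, bezel orientation and tray position.

Run:
```python
from h import *
c=load('w3');W=world(c)
im=c['image'].astype(int)
Q=W.reshape(-1,3);D=im.reshape(-1,3).max(1)
m=(abs(Q[:,0]-556)<14)&(abs(Q[:,1]-26)<14)&(Q[:,2]>135)&(Q[:,2]<160)&(D<70);q=Q[m];print('cap',m.sum(),np.percentile(q,[3,50,97],axis=0).round(1).tolist())
for f in('w3','s3','t3'):
    c=load(f);Q=world(c).reshape(-1,3);D=c['image'].reshape(-1,3).max(1)
    m=(abs(Q[:,0]-685)<38)&(abs(Q[:,1])<38)&(Q[:,2]>118)&(Q[:,2]<178)&(D<75);q=Q[m]
    if m.sum()>30:
        w,v=np.linalg.eigh(np.cov(q.T));n=v[:,0];print(f,m.sum(),q.mean(0).round(1),w.round(1),n.round(2),np.degrees(np.arctan2(n[1],n[0]))%180)
for f in('t3','s3'):
    Q=world(load(f)).reshape(-1,3);m=(Q[:,0]>345)&(Q[:,0]<610)&(Q[:,1]<300)&(Q[:,1]>-125)&(Q[:,2]>119)&(Q[:,2]<129);q=Q[m];v=q[:,1]-.04*q[:,0];print(f,np.percentile(v,[1,99]).round(1))
```

```text
cap 607 [[544.7, 14.4, 138.2], [557.3, 27.1, 149.2], [563.0, 32.4, 151.6]]
w3 627 [680.   25.8 168. ] [ 2.3  6.  85.1] [-0.29  0.79  0.54] 110.39917524848504
s3 559 [695.7  -1.5 150.2] [  2.8 253.3 315.7] [0.94 0.34 0.02] 19.853756180709873
t3 76 [682.9  25.1 161.7] [  7.   60.4 163.6] [ 0.88  0.48 -0.01] 28.4050007344321
t3 [-138.   143.9]
s3 [-143.7  140.5]
```

```bash
python3 -c "
from plant import close_job
print(close_job())"
```

```text
the job is handed in; nothing more can be done
None
```

I handed the job in at about 13 s. The tray is home against the end stop: it stopped where the measurements put home, and the push force rose to 22 N. The gripper is still holding the wing, with the mirror turned 40.5° from rest; I calculated that angle from the measured lens and nipple positions and did not check it by sighting through the glass.

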